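# Shut up the tea box and park the toast board on its domed lid

## Task

Breakfast is over: swing the tea box's brass hasp down over its catch, flat against the box. Then, without lifting it, slide the toast board off the black stand onto the top of the box's domed lid, so that it balances there, centred across the crown, level and at rest, clear of the stand. Leave everything else on the table as it is.

Things in the scene. Friction and masses are not known exactly. Their poses are not given: they have to be found in the camera images.
- tea_box: Fixed tea box: dark wood base, green barrel-domed lid (shut, does not open), brass trim; 156 mm along its x, 164 along its y, 130 high. Origin: centre of underside. The lid is a half cylinder, radius 80 mm, axis along the box's x at z = 50 mm: its crown is the line y = 0, z = 130 mm. Front: the upright end face at x = -78 mm with the hasp, facing the robot, at most 0.2 rad askew.
- hasp (a joint): Brass strap 36 mm wide, 70 long, 4 thick, 10 mm lip outward at its end. Hinge line along the box's y at x = -79, z = 105 mm in its frame. 0 rad: hangs straight down, flat on the front face over the catch (steel staple, sticks out 11 mm at z = 44 mm); 1.57: straight out to the box's -x; more: also upwards (stop at 2.0). Stiff hinge (0.035 N m): stays where left.
- hasp_end (a point): The middle of the hasp's free end, 70 mm from the hinge line.
- stand: Black fixed display stand with a flat top, beside the tea box on its +y or -y side, square with it. Top 130 mm along its x, 160 along its y, 127 mm above the table (3 mm below the lid's crown). Origin: centre of underside. Its top's edge lies 84 to 88 mm from the crown line, seen from above.
- board: Pale wooden toast board lying on the stand: 120 mm along its x, 160 along its y, 18 thick, about 0.26 kg. Origin: centre of its underside; z up. On the dome it rocks: resting d off the crown it tilts about d / 80 mm. With its middle on the crown its rear edge is only 4 to 8 mm beyond the stand's edge.
- caddy: Plywood cutlery caddy, 120 x 110 mm, 75 mm high, the cutlery in it reaching up to 105 mm; fixed on the other side of the tea box. Origin: centre of its underside.
- coffee_cup: White coffee cup, 88 mm wide, 55 mm high; a bystander. Origin: centre of its underside.
- sauce_bottle: Red sauce bottle, 56 mm wide, 170 mm high; a bystander. Origin: centre of its underside.
- jam_jar: Jam jar with a red lid, 60 mm wide, 80 mm high; a bystander. Origin: centre of its underside.
- pepper_mill: Dark wooden pepper mill, 52 mm wide, 142 mm high; a bystander. Origin: centre of its underside.
- salt_pot: Glass salt pot with a steel cap, 40 mm wide, 65 mm high; a bystander. Origin: centre of its underside.
Not all that is in view belongs to the job. Of the things like the board, leave any that is blue; of the rest the smaller one is meant. What is shaped like the stand but pink is not meant.

How it is judged (in metres and radians):
On the way, in this order (a step that is already met when the one before it is completed fails the run):
1. the hasp is down over the catch while the board still lies on the stand (value of joint hasp below 0.12 rad and distance of board from where it was at the start of the episode below 0.03 m), for 0.2 s.
2. the board balances on the crown of the lid (y of board in the frame of tea_box between -0.012 and 0.012 m and x of board in the frame of tea_box between -0.045 and 0.045 m and angle between board's own z axis and vertical below 0.2 rad and height (world z) of board above 0.115 m and contact force between board and stand below 0.02 N and contact force between board and tea_box above 0.5 N), for 0.2 s.
At the end, for the whole second after the job is handed in: The hasp is within 0.12 rad of flat on the front face. The board rests on the domed lid alone, not touching the stand, its middle within 12 mm of the crown line and within 45 mm of the box's middle along the crown, tilted less than 0.2 rad, and at rest (all of step 2 and value of joint hasp below 0.12 rad and linear speed of board below 0.02 m/s and angular speed of board below 0.15 rad/s).
It fails at once if the board is lifted (underside's centre more than 20 mm above the crown) (height (world z) of board above 0.15 m).
It fails at once if the board falls off (height (world z) of board below 0.09 m).
It fails at once if a bystander is moved more than 40 mm (distance of any of coffee_cup, sauce_bottle, jam_jar, pepper_mill, salt_pot from where it was at the start of the episode above 0.04 m).
It also fails if it takes over 67 s, if anything falls off the work surface, if the arm or the gripper's body presses on something with over 40 N, if the wrist force passes 120 N, or if a joint passes its speed limit or range.

## Robot

A 6-joint arm with a two-finger parallel gripper is mounted at the origin on the work surface. World frame = base frame: x ahead of the robot, y to its left, z up, the work surface at z = 0. Lengths are in mm, angles in rad, forces in N, time in s.
With the tool pointing down it reaches from about 300 to 775 mm from the base axis. Payload 14.6 kg.
Tool frame: the origin (TCP) lies on the centre line of the jaws, within the pads' length; the fingertips stand 19 mm ahead of it and the grasp point (between the pads) is the TCP (bot.tip_reach is the distance from the TCP to the fingertips, in mm); z points along the fingers, y is the line along which they close (so a half turn about z gives the same grasp; the last joint's range is limited). The gripper opens to 85 mm and grips with 20 to 120 N. Pads are 22 mm wide; open, the fingers measure 114 mm over their backs; the gripper's body (76 mm by 85 mm) begins 54 mm behind the grasp point. The pads swing forward as they close: fully open they stand 13 mm farther back than shut.
Start: joints at [1.112, 0.3, 1.521, -0, 1.321, -0.067], TCP at [210.016, 508.314, 250.281] pointing down, gripper open.
Joint ranges: [-3.03, 3.03], [-0.79, 2.21], [0.23, 2.52], [-1.04, 4.18], [0, 3.07], [-2.55, 2.55]. Speed limits (rad/s): [2.22, 2.22, 2.57, 3.14, 3.14, 3.14].

## Interface

Orientations are given as a unit quaternion [w, x, y, z].
In Python, from rig import bot gives the robot as it stands. Calls block until the motion is done:
- bot.move_to(position, orientation): joint-space move of the TCP to a pose.
- bot.servo_line(position, attitude=None, speed=150, until_force=None): straight line of the TCP; attitude=None keeps the orientation; speed is the mean speed in mm/s. With until_force (N) it stops when the force on the tool has changed by that much, and returns True; else False.
- bot.move_joints(angles): joint-space move.
- bot.move_gripper(opening, grip_force=None): finger opening in mm; grip_force is the grip in N (None keeps the last); returns when the fingers have stopped.
- bot.dwell(seconds).
- bot.ik(position, orientation): joint angles nearest the present ones, or None.
- bot.read_state(): the state.
- bot.read_camera(name): name is "scene" or "top" or "wrist"; returns a dict with "image" (420x560x3 uint8, blue, green, red), "depth" (420x560 float32, mm along the optical axis (not along the pixel's ray), 0 where there is no reading), "fovy" (degrees; the focal length in pixels is half the picture's height over the tangent of half this angle, whatever the lens; pixels are square), "cx", "cy" (the principal point, pixels), "eye" and "attitude" of the camera in the world; the wrist camera has in their place "mount" (4x4, takes a point from camera to tool coordinates, whose origin is the TCP and whose axes are the flange's). Camera axes: x right, y down, z forward; pixel columns grow to the right and rows downward; lengths in mm; the calibration is good to about 2 mm. The wrist camera is an equidistant fisheye: a pixel r from the principal point sees the ray r / f radians off the axis. A picture is of the moment at which its call begins: read the wrist's pose just before it.
A pose or a line that the arm cannot do raises bot.MotionError and nothing moves.
- bot.finish_job(): hands the job in; it is judged then, once.
The state is a dict: "clock": time; "joint_positions": joint angles; "qvel": joint speeds; "effort": joint torques, N m; "ee_pos": TCP position; "tool_rot": TCP orientation; "ft_force": force on the tool from outside, world axes, zero at the start; "moment": the same for the moment, N m; "grip_width": finger opening in mm; "grip_force": force on a finger pad.
Only numpy, scipy, OpenCV 4.12 (cv2) and the standard library are available. Lean on these libraries where they do the work, as an engineer would, in place of code of your own. Each camera call takes 0.05 s, during which the arm holds its last target. There are 200 camera calls.

## Working session

There is one attempt and no reset: what is moved stays moved. The work goes in short steps, each a Python script; the robot and the scene stay as the last script left them, time stands still between calls to the robot, and variables do not carry over. Pictures are saved under pics/ and viewed, at most 10 in all, crops included, and the job is handed in when it is done.

```bash
ls; mkdir -p pics; cat > h.py <<'E'
import numpy as np, cv2
from scipy.spatial.transform import Rotation as R
from rig import bot
def rot(q): return R.from_quat([q[1],q[2],q[3],q[0]])
def cloud(c):
    d=c["depth"]; f=210/np.tan(np.radians(c["fovy"])/2)
    v,u=np.mgrid[0:420,0:560]
    P=np.stack([(u-c["cx"])/f*d,(v-c["cy"])/f*d,d],-1)
    W=P@rot(c["attitude"]).as_matrix().T+np.array(c["eye"])
    W[d<=0]=np.nan
    return W
E
python3 - <<'E'
from h import *
for n in("scene","top"):
    c=bot.read_camera(n); cv2.imwrite(f"pics/{n}.png",c["image"]); np.save(n+".npy",cloud(c)); np.save(n+"_i.npy",c["image"]); print(n,c["eye"],c["attitude"],c["fovy"])
print(bot.read_state())
E
```

```text
pics
scene [1411.24828129 -233.39418506  942.35034031] [-0.32539567  0.7193325   0.55740548 -0.25686094] 44.41837765591542
top [ 244.75988368    1.30881575 1251.13387486] [ 0.07738231 -0.67527818  0.72834531 -0.08674361] 50.12539881332763
{'clock': 0.1, 'joint_positions': array([ 1.11235642e+00,  3.00414700e-01,  1.52150094e+00,  1.33320707e-05,
        1.32070302e+00, -6.65746132e-02]), 'qvel': array([ 7.49953105e-04,  3.13540141e-04, -9.36768634e-05, -1.14789322e-03,
       -8.56657216e-04,  5.65442749e-04]), 'effort': array([ 1.34692578e-03, -5.44381070e+01, -3.62372124e+01, -3.93518076e-05,
        2.99148138e-03,  1.73438360e-05]), 'ee_pos': array([209.95795172, 508.14966902, 249.78614411]), 'tool_rot': array([-1.39363327e-04,  1.94683015e-01,  9.80866077e-01, -4.93756912e-04]), 'ft_force': array([ 0.25579236, -0.45897744, -0.54714313]), 'moment': array([-0.00217877, -0.02491944,  0.04560721]), 'grip_force': 0.0, 'grip_width': 85.22621083879478}
```

View pics/scene.png

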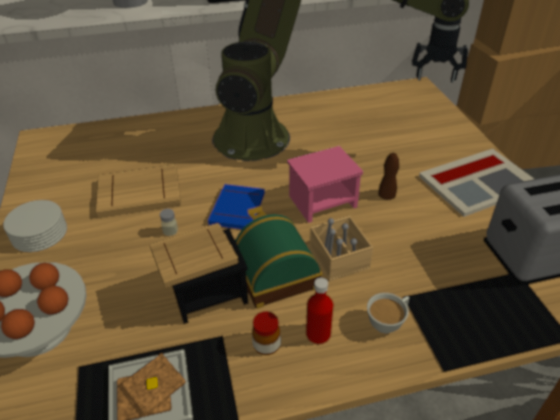

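View pics/top.png

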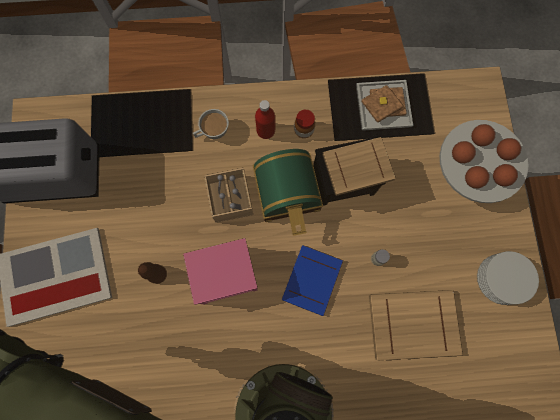

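The pale board on the black stand is at top px (358,166). It could be confused with the larger pale board at (418,325) and the blue board at (313,280). The stand is black at (330,185), and the pink one at (221,271) is not meant. The box is at (287,183) and the hasp sticks out at (297,220). I choose the board on the black stand because it is the smaller one and not blue, and I'll check that with measurements and a crop.

```bash
python3 - <<'E'
from h import *
W=np.load("top.npy"); I=np.load("top_i.npy"); hsv=cv2.cvtColor(I,cv2.COLOR_BGR2HSV)
v,u=np.mgrid[0:420,0:560]
roi=(u>230)&(u<420)&(v>120)&(v<250)
def rect(m,name):
    m=cv2.morphologyEx(m.astype(np.uint8),cv2.MORPH_OPEN,np.ones((3,3)))
    n,l,s,_=cv2.connectedComponentsWithStats(m); k=1+np.argmax(s[1:,4]); p=W[l==k]
    print(name,len(p),cv2.minAreaRect(p[:,:2].astype(np.float32)),"z",np.percentile(p[:,2],[5,50,95]),p.mean(0)); return p
b=rect(roi&(u>310)&(W[...,2]>137)&(W[...,2]<155),"board")
rect((u>360)&(u<475)&(v>280)&(v<370)&(W[...,2]>8)&(W[...,2]<60),"bigboard")
rect(roi&(u>310)&(W[...,2]>118)&(W[...,2]<135),"stand")
box=roi&(u<326)&(u>245)&(v<215)&(W[...,2]>60)&(W[...,2]<137)
p=rect(box,"box")
g=roi&(hsv[...,0]>60)&(hsv[...,0]<95)&(hsv[...,1]>80)&(W[...,2]>50); p=rect(g,"green")
# cylinder fit
from scipy.optimize import least_squares
f=lambda x:(np.hypot((p[:,0]-430)*-np.sin(x[1])+(p[:,1]-x[0])*np.cos(x[1]),p[:,2]-x[2])-80)
r=least_squares(f,[p[:,1].mean(),0,50],loss="soft_l1"); print("cyl y at x=430, yaw, zc",r.x,np.std(r.fun))
a=r.x[1]; t=(p[:,0]-430)*np.cos(a)+(p[:,1]-r.x[0])*np.sin(a); print("axial range",np.percentile(t,[0,1,99,100]))
h=roi&(u>285)&(u<310)&(v>200)&(v<240)&(hsv[...,0]<30)&(hsv[...,1]>120)&(W[...,2]>30); q=rect(h,"hasp")
print(q[np.argmin(q[:,0])],q[np.argmax(q[:,0])])
for n,U,V in(("cup",212,124),("bottle",265,110),("jar",305,120),("mill",152,271),("salt",381,257),("caddy",230,195)): print(n,W[V,U])
for nm,c in(("t",I[110:260,190:420]),): cv2.imwrite("pics/crop.png",cv2.resize(c,None,fx=3.4,fy=3.4))
E
```

```text
board 2738 ((611.8668823242188, -244.4915771484375), (121.18487548828125, 162.1186981201172), 11.13335132598877) z [142.41122652 146.29110699 149.9543395 ] [ 610.20510727 -243.13598233  146.28046138]
bigboard 5629 ((198.3528289794922, -367.4631652832031), (227.01942443847656, 169.225341796875), 88.75491333007812) z [22.59162852 26.773922   30.71138538] [ 197.26461657 -365.66507612   26.63978577]
stand 438 ((610.438720703125, -158.50001525878906), (46.464054107666016, 135.767822265625), 86.74132537841797) z [123.06989224 128.43780729 132.34783833] [ 608.42808956 -156.84723393  128.18497201]
box 3419 ((586.38037109375, -59.721710205078125), (177.5701141357422, 157.74984741210938), 7.922115325927734) z [ 78.08443002 119.88801924 132.18958885] [589.59469428 -55.20081941 114.33697841]
green 1611 ((596.5302734375, -36.52155685424805), (111.49070739746094, 114.08856964111328), 7.378562927246094) z [ 86.47144373 125.91737429 132.60188275] [595.36276622 -35.29439567 119.54271664]
cyl y at x=430, yaw, zc [-80.74505739   0.1300877   51.15813855] 1.8939734932940042
axial range [115.11464876 117.33972318 223.52218074 226.60613968]
hasp 399 ((487.89801025390625, -76.11359405517578), (75.55398559570312, 50.01813507080078), 6.308039665222168) z [ 87.4129737  100.85139273 117.62851022] [492.9633217  -72.38057126  99.72678457]
[449.88945251 -76.10082571 100.388574  ] [527.71812989 -93.77309929  50.49587328]
cup [801.28028909 143.13215408  42.86436412]
bottle [774.63022529 -11.54544788 164.31668927]
jar [ 775.88414076 -122.48409054   82.29641588]
mill [379.81559494 299.63466704 124.36323642]
salt [ 378.12204162 -289.99018174   65.10217788]
caddy [587.48110805 103.08445184  32.41053425]
```

View pics/crop.png

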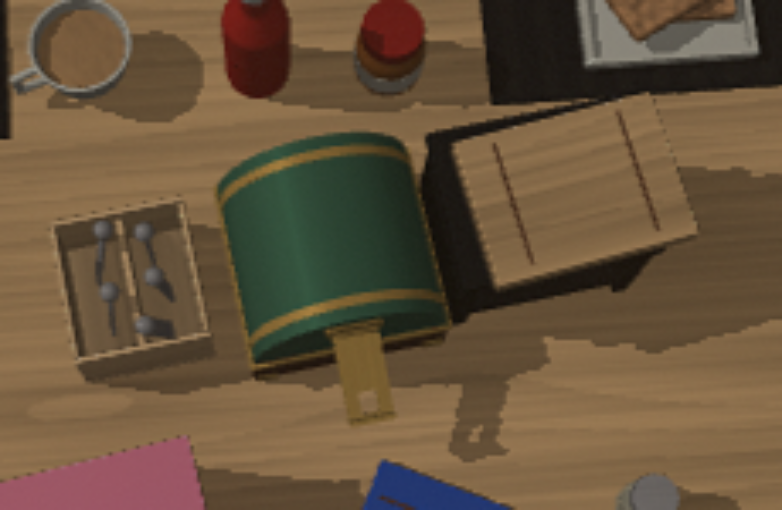

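The crop confirms the choice: pale board 121x162 mm on the black stand (the decoy measures 227x169). The hasp points nearly straight out at crop (365,380), and the board is turned about 3.5° from the stand. I'll do the hasp first, using a closed gripper tilted 45° along an arc.

```bash
cat >> h.py <<'E'
A=0.130; O=np.array([599.,-58.6,0]); EX=np.array([np.cos(A),np.sin(A),0]); EY=np.array([-np.sin(A),np.cos(A),0]); EZ=np.array([0,0,1.])
def w(x,y,z): return O+x*EX+y*EY+z*EZ
def quat(zax,yax):
    q=R.from_matrix(np.stack([np.cross(yax,zax),yax,zax],1)).as_quat(); return np.array([q[3],q[0],q[1],q[2]])
def best(pos,zax,yax):
    o=[]
    for s in(1,-1):
        q=quat(zax,s*yax); j=bot.ik(pos,q)
        if j is not None: o.append((np.abs(np.array(j)-bot.read_state()["joint_positions"]).max(),tuple(q),j))
    o.sort(key=lambda t:t[0]); print("ik",[round(t[0],2) for t in o]); return np.array(o[0][1])
E
python3 - <<'E'
from h import *
print("reach",bot.tip_reach)
d=(EX-EZ)/np.sqrt(2); L=19
bot.move_gripper(0)
def tcp(th,r,extra=0):
    off=2+11*abs(np.sin(th-np.pi/4))+extra
    out=r*np.sin(th)+off*np.cos(th); up=-r*np.cos(th)+off*np.sin(th)
    return w(-79-out,0,105+up)-L*d
p=w(-79-42,0,200)-L*d
q=best(p,d,EY); bot.move_to(p,q)
print(bot.servo_line(tcp(np.pi/2,42,15),q,speed=80))
f0=bot.read_state()["ft_force"]
for th in np.arange(1.5,0.14,-0.1):
    hit=bot.servo_line(tcp(th,42),q,speed=60,until_force=15)
    print(round(th,2),hit,np.round(bot.read_state()["ft_force"]-f0,1))
    if hit: break
if not hit: print(bot.servo_line(tcp(0,42,-5),q,speed=20,until_force=8))
s=bot.read_state(); tip=s["ee_pos"]+L*d-O; print("tip box",tip@EX,tip@EY,tip[2],s["ft_force"]-f0,s["clock"])
back=s["ee_pos"]-60*EX; bot.servo_line(back,speed=100); bot.servo_line(back+[0,0,130],speed=150)
c=bot.read_camera("top"); np.save("top.npy",cloud(c)); np.save("top_i.npy",c["image"])
c=bot.read_camera("wrist"); cv2.imwrite("pics/wr.png",c["image"]); print(bot.read_state()["clock"])
E
```

```text
reach 19.0
ik [np.float64(1.53)]
False
1.5 False [-0.2  0.5  1.3]
1.4 False [0.3 0.8 1.1]
1.3 False [ 0.1  0.6 -0.3]
1.2 False [0.4 0.9 0.8]
1.1 False [-0.3  0.3  0.4]
1.0 False [-0.3  0.9 -0.3]
0.9 False [-0.3  1.3  1. ]
0.8 False [-0.6 -0.1  0.2]
0.7 False [0.3 1.1 0.4]
0.6 False [0.4 0.4 0.1]
0.5 False [-1.3  1.1  0.1]
0.4 False [-0.8  0.4  0.6]
0.3 False [-0.4  0.2  0.4]
0.2 False [-0.   0.4  0.4]
True
tip box -89.87649503378758 0.12525829276412992 63.457737693110786 [-4.88267666 -1.3032715   2.87157801] 8.2833
10.1833
```

View pics/wr.png

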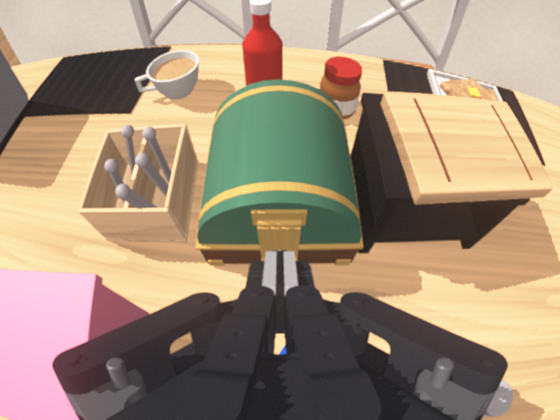

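The wrist picture shows the hasp hanging flat on the front at about (278,230), with the board untouched on the stand at (465,145). Next I'll push the board from its rear edge with two spread fingers, stopping short of the crown to measure.

```bash
cat >> h.py <<'E'
def measure(tag=None):
    c=bot.read_camera("top"); W=cloud(c); I=c["image"]
    if tag: cv2.imwrite(f"pics/{tag}.png",I)
    hsv=cv2.cvtColor(I,cv2.COLOR_BGR2HSV); B=(W-O)@np.stack([EX,EY,EZ],1)
    m=(hsv[...,0]<30)&(B[...,2]>135)&(B[...,2]<165)&(abs(B[...,0])<100)&(B[...,1]>-290)&(B[...,1]<120)
    m=cv2.morphologyEx(m.astype(np.uint8),cv2.MORPH_OPEN,np.ones((3,3)))
    n,l,s,_=cv2.connectedComponentsWithStats(m); k=1+np.argmax(s[1:,4]); p=B[l==k]
    r=cv2.minAreaRect(p[:,:2].astype(np.float32))
    g=np.linalg.lstsq(np.c_[p[:,:2],np.ones(len(p))],p[:,2],rcond=None)[0]
    print("board box-frame",np.round(r[0],1),np.round(r[1],1),round(r[2],1),"mean",np.round(p.mean(0),1),"slope",np.round(g[:2],3),"n",len(p),"t",bot.read_state()["clock"]); return p,B,I
E
python3 - <<'E'
from h import *
measure()
d=-EZ; Z=142
p=w(-11,-305,260); q=best(p,d,EX); bot.move_to(p,q); bot.move_gripper(70)
bot.servo_line(w(-11,-305,Z),q,speed=150)
s=bot.read_state(); f0=s["ft_force"]; print(s["ee_pos"],(s["ee_pos"]-O)@EY)
print(bot.servo_line(w(-11,-265,Z),q,speed=30,until_force=1.5)); s=bot.read_state(); print("contact",(s["ee_pos"]-O)@EY,s["ft_force"]-f0)
y=-80-11-30
print(bot.servo_line(w(-11,y,Z),q,speed=40,until_force=25)); s=bot.read_state(); print((s["ee_pos"]-O)@EY,s["ft_force"]-f0,s["clock"])
bot.servo_line(w(-11,y-20,Z),q,speed=60); bot.servo_line(w(-11,y-60,Z+60),q,speed=150)
bot.servo_line(w(-11,-305,Z+120),q,speed=150)
measure("mid")
E
```

```text
board box-frame [ -11.1 -185.3] [122.2 160.7] 3.6 mean [ -13.1 -184.1  146.3] slope [ 0.006 -0.004] n 2766 t 10.2333
ik [np.float64(1.39), np.float64(2.2)]
[ 628.02536833 -362.68197245  143.33948647] -305.2787751844527
False
contact -265.05905349057974 [ 0.16349551  0.62561274 -0.31826767]
False
-121.0256712596315 [ 1.19371108 -0.80230565 -0.29583937] 18.575
board box-frame [ -6.3 -31.2] [160.7 121.3] 89.8 mean [ -8.1 -30.5 148.4] slope [0.008 0.026] n 2805 t 20.8083
```

View pics/mid.png

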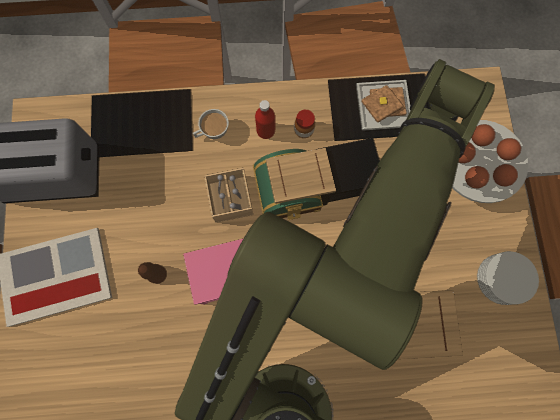

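The mid picture shows the board squared up on the dome at (303,172), its centre about -31 mm from the crown, as commanded. Now the last slow push, then a retreat and check.

```bash
python3 - <<'E'
from h import *
Z=142; q=bot.read_state()["tool_rot"]
bot.servo_line(w(-6,-181,Z+60),speed=150); bot.servo_line(w(-6,-141,Z),speed=100)
print(bot.servo_line(w(-6,-86,Z),speed=20,until_force=25)); bot.dwell(0.5)
s=bot.read_state(); print((s["ee_pos"]-O)@EY,s["ft_force"],s["clock"])
bot.servo_line(w(-6,-106,Z),speed=15); bot.servo_line(w(-6,-181,Z+60),speed=150); bot.servo_line(w(-6,-305,Z+120),speed=150)
p,B,I=measure("end"); bot.dwell(0.5); measure()
hsv=cv2.cvtColor(I,cv2.COLOR_BGR2HSV)
st=(B[...,2]>119)&(B[...,2]<134)&(B[...,1]<-70)&(B[...,1]>-260)&(abs(B[...,0])<75)&(hsv[...,2]<60)
print("stand",cv2.minAreaRect(B[st][:,:2].astype(np.float32)))
h=(abs(B[...,1])<25)&(B[...,0]<-70)&(B[...,0]>-160)&(B[...,2]>25); print("hasp region minx",np.percentile(B[h][:,0],[0,2,10]))
c=bot.read_camera("scene"); cv2.imwrite("pics/end_s.png",cv2.resize(c["image"][170:350,120:420],None,fx=2.6,fy=2.6))
E
```

```text
False
-86.00833037959131 [ 0.73293037 -2.12710467  0.87214333] 26.15
board box-frame [-6.1  5.2] [121.3 159.6] 0.2 mean [ -8.3   5.2 149.2] slope [ 0.007 -0.058] n 2831 t 29.5417
board box-frame [-6.5  5. ] [160.  121.3] 89.7 mean [ -8.4   5.1 149.1] slope [ 0.009 -0.06 ] n 2835 t 30.0917
stand ((-3.9221343994140625, -165.92764282226562), (130.52880859375, 160.32225036621094), 0.6025248169898987)
hasp region minx [-94.1906904  -93.29624735 -88.74697224]
```

View pics/end_s.png

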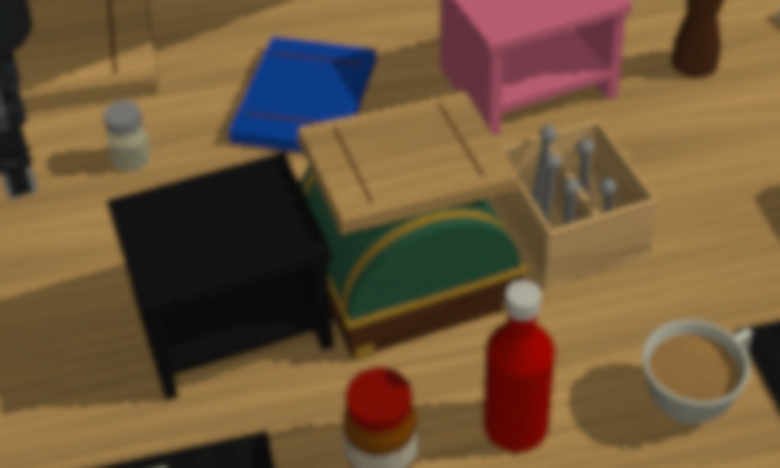

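The final picture shows the board lying across the dome at crop (405,155), clear of the black stand. Position (y≈+5 mm, x≈-6 mm) and tilt (0.06 rad) agree with each other and are steady over 0.5 s, and the hasp lip sits where a flat hasp would put it.

```bash
python3 -c "
from rig import bot
print(bot.finish_job())"
```

```text
the job is handed in; nothing more can be done
None
```

The job is handed in, with no verdict returned: the hasp measured flat over its catch, and the board was at rest on the crown, about 5 mm off centre, tilted 0.06 rad and clear of the stand.

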